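# Tack the canister lid and set the canister aside

## Robot

A 6-joint arm with a two-finger parallel gripper is mounted at the origin on the work surface. World frame = base frame: x ahead of the robot, y to its left, z up, the work surface at z = 0. Lengths are in m, angles in rad, forces in N, time in s.
With the tool pointing down it reaches from about 0.4 to 0.825 m from the base axis. Payload 7 kg.
Tool frame: the origin (TCP) lies at the very end of the fingers, on their centre line; the grasp point (between the pads) lies 19 mm behind it (arm.grasp_offset is the distance from the TCP to the grasp point, in m); z points along the fingers, y is the line along which they close (so a half turn about z gives the same grasp; the last joint's range is limited). The gripper opens to 88 mm and grips with 3 to 60 N. Pads are 19 mm wide; open, the fingers measure 130 mm over their backs; the gripper's body (78 mm by 193 mm) begins 47 mm behind the grasp point.
Start: joints at [1.586, 0.359, 0.012, 0, -1.224, -0.288], TCP at [0.182, 0.65, 0.227] pointing down, gripper open.
Joint ranges: [-3.07, 3.07], [-1.43, 2.12], [-1.02, 1.25], [-3.03, 1.67], [-3.05, -0], [-3.03, 3.03]. Speed limits (rad/s): [2.39, 2.39, 3.01, 3.14, 3.14, 3.14].

## Interface

Orientations are given as [roll, pitch, yaw] about the fixed x, y, z axes, in that order (R = Rz(yaw) Ry(pitch) Rx(roll)).
In Python, from station import get_state, cams, arm, nets gives the robot as it stands.
- The arm moves only by the shell command python3 -m creep 'ROWS' [FORCE]. ROWS is a JSON object of lists of equal length, an entry for each row: "translation": the shift along the world's x, y, z in mm, a list of three; "spin": the turn about the world's z in rad; "gripper": the opening, from 0 (shut) to 1 (fully open). In form: {"translation": [[dx, dy, dz], ...], "spin": [spin, ...], "gripper": [gripper, ...]}. A call has 1 to 8 rows; each row shifts and turns the commanded pose from where the row before left it; what a row does not reach is not made up. A row lasts 1/10 s, in which the tool goes at most 50 mm and 8.59 degrees, less where a joint would pass 70% of its speed; a pose out of reach is approached as far as the arm can. A call is refused whole if a number of a shift passes 50 or a number of a turn 0.15, either way. A call with a gripper value outside its range is refused whole. The fingers move at their own pace and stop on an object; FORCE is the grip in N (left out, the last holds). Time passes only in rows, so rows that do not move let the fingers close. It gives the time, the measured TCP pose, the force, the opening and the grip force at its end, in the units of the state.
- get_state(): the state, without advancing time (a new reading comes with each control period).
- cams.grab_frame(name): name is "side" or "top" or "wrist"; returns a dict with "img" (384x512x3 uint8, red, green, blue), "mtx" (3x3 intrinsics, pixels), "D" ([k1, k2, p1, p2, k3] as OpenCV has them; the pictures are not rectified), "R" (3x3) and "t" (3): a world point X has camera coordinates R X + t. Camera axes: x right, y down, z forward; pixel columns grow to the right and rows downward; lengths in m; the calibration is good to about 2 mm. A picture is of the moment at which its call begins. There is no depth.
- arm.job_done(): hands the job in; it is judged then, once.
Trained networks look in the newest picture that a camera, given by its name, has taken for a name from the list of things; names that differ only in an ending like _2 or _b are one class to them, and where a whole thing is asked for, a point or a joint stands for the part that bears it (a point fixed in the world has none). Each returns a list of dicts, best first, with "confidence" (0 to 1); they miss things now and then, are a little off and sometimes report something else, mostly with a low value. They report only what shows in the picture. A call takes as long as a camera call. They do not tell look-alikes from the thing itself.
- nets.search_frame(camera, label): "centre" ([x, y, z] in m, in world coordinates, good to about 4 mm: the middle of the surface that is visible of it).
- nets.pinpoint(camera, label): "centre" ([x, y, z] in m, in world coordinates, good to about 4 mm: a listed point, or the origin of a listed thing).
The state is a dict: "t": time; "q": joint angles; "qd": joint speeds; "joint_efforts": joint torques, N m; "eef_pos": TCP position; "ee_rot": TCP orientation; "force": force on the tool from outside, world axes, zero at the start; "moment": the same for the moment, N m; "width": finger opening in m; "gripper_force": force on a finger pad.
Only numpy, scipy, OpenCV 4.12 (cv2) and the standard library are available. Lean on these libraries where they do the work, as an engineer would, in place of code of your own. Each camera call takes 0.05 s, during which the arm holds its last target. There are 200 camera calls.

## Task

Tack the lid of the canister on the spot welder: push the lever down until the electrode's sprung tip bears on the lid and is about half pushed in, without bottoming it, hold it so for about a second, and let the lever come back fully up. Then take the canister by its handle from the side, without pushing the raised lever or its guard down again, lift it out of its nest and set it down gently and upright on the free terracotta trivet, its whole foot on the disc. Keep it from tipping on the way, and leave everything else standing where it is.

Things in the scene. Friction and masses are not known exactly. Their poses are not given: they have to be found in the camera images.
- canister: bright metal canister in the welder's nest: closed cylinder 90 mm diameter, 95 mm tall, plain steel lid, 0.3 to 0.6 kg; origin at the centre of its underside, z up. A dark flat strap handle (D loop) sticks out along +y: 12 mm thick along x, its upright grip bar at y = 71 to 89 mm, z = 18 to 84 mm. The body is too wide to grip
- grip (a point): middle of the upright grip bar of the canister's handle, 80 mm from the canister's axis and 55 mm above its underside
- welder: green bench spot welder, fixed; its origin on the axis of the anvil, near table height; the column stands 135 to 215 mm from it along +x (70 mm wide), the lever points along -x, over the canister. Position and yaw vary
- anvil: the fixed copper post with a dark round nest in which the canister stands; origin on its axis. The nest floor is 75 mm above the origin, its rim (inner radius 48 mm, outer 54 mm) 83 mm above it. The post's height setting varies by 20 mm
- lever (a joint): angle of the yellow lever in rad: 0 = fully up (rest, held up by its spring), growing to 0.55 as its front end is pushed down. Its level pivot is in the column, 170 mm beyond the anvil's axis, 247 mm above the welder's origin and 285 mm from the hand pad
- lever_pad (a point): centre of the top of the black hand pad (55 x 70 mm) at the lever's front end, 115 mm in front of the anvil's axis; push down here. It takes about 3 N to start, 5 N to bring the electrode to the lid, about 9 N as the electrode's spring begins to give, 13 N with it half in and 18 N fully in
- plunger (a joint): how far the electrode's sprung copper tip is pushed up into its holder under the lever, in m: 0 = free, 0.020 = bottomed
- electrode_tip (a point): lower end of the copper electrode tip, above the middle of the canister's lid; 30 to 60 mm above the lid when the lever is up
- trivet: the free terracotta disc, fixed, 124 mm diameter; origin on its axis, its flat top 20 mm above the origin. It stands 12 to 20 mm out of the table
- trivet_used: the same sort of disc, with the finished canister on it; origin alike
- canister_done: a finished canister of the same shape, 90 mm diameter, with a red lid and a handle, standing on the used trivet; origin under its centre. Not to be disturbed
- cup: red plastic cup, 80 mm diameter, 100 mm tall; origin under its centre. Bystander
- hammer: hammer lying flat, about 250 mm long. Bystander
- tube: standing piece of bright tube, 64 mm diameter, 110 mm tall; origin under its centre. Bystander
- rivet_jar: amber jar with white cap, 64 mm diameter, 90 mm tall; origin under its centre. Bystander
- carton: small cardboard box 80 x 50 x 30 mm; origin under its centre. Bystander
- wrench: wrench lying flat. Bystander
- guard (a point): centre of the underside of the orange guard plate fixed across the lever above the canister: 90 mm along the lever, 130 mm wide. A gripper pointing straight down on the canister's handle would strike it: lean the gripper outward, away from the welder, by 25 to 45 degrees
Not all that is in view belongs to the job. Leave any purple look-alike of the canister alone.

How it is judged:
On the way, in this order (a step that is already met when the one before it is completed fails the run):
1. the lever squeezes the lid: the sprung tip, bearing on the canister, is pushed in 5 to 18 mm for half a second (value of joint plunger between 0.005 and 0.018 m and contact force between plunger and canister above 3 N), for 0.5 s.
2. the lever is let back fully up (value of joint lever below 0.05 rad and value of joint plunger below 0.002 m), for 0.2 s.
3. the canister is lifted out of its nest, clear of the rim (z of canister in the frame of anvil above 0.087 m), for 0.1 s.
At the end, for the whole second after the job is handed in: The canister stands at rest and upright (within 3.4 degrees) on the free trivet, its axis within 17 mm of the disc's axis and its foot on the top face (16 to 25 mm above the disc's origin), and the lever is fully up (below 0.05 rad) (horizontal distance between canister and trivet below 0.017 m and z of canister in the frame of trivet between 0.016 and 0.025 m and angle between canister's own z axis and vertical below 0.06 rad and linear speed of canister below 0.02 m/s and angular speed of canister below 0.1 rad/s and value of joint lever below 0.05 rad); the robot touches nothing.
It fails at once if the electrode's spring is bottomed (value of joint plunger above 0.0192 m).
It fails at once if the canister is tipped by more than 35 degrees (angle between canister's own z axis and vertical above 0.61 rad).
It fails at once if the canister is banged or pressed hard (over 45 N) on the trivet (contact force between canister and trivet above 45 N).
It fails at once if a bystander is moved by more than 30 mm, or the finished canister knocked over (distance of any of canister_done, cup, hammer, tube, rivet_jar, carton, wrench from where it was at the start of the episode above 0.03 m or angle between canister_done's own z axis and vertical above 0.3 rad).
It fails at once if the lever is pushed down while the canister is being lifted out of the nest (z of canister in the frame of anvil above 0.08 m and horizontal distance between canister and anvil below 0.09 m and value of joint lever above 0.08 rad).
It also fails if it takes over 70 s, if anything falls off the work surface, if the arm or the gripper's body presses on something with over 40 N, if the wrist force passes 120 N, or if a joint passes its speed limit or range.

## Working session

There is one attempt and no reset: what is moved stays moved. The work goes in short steps, Python scripts to look and compute and a shell command to move; the robot and the scene stay as the last step left them, time stands still between calls to the robot, and variables do not carry over. Pictures are saved under pics/ and viewed, at most 10 in all, crops included, and the job is handed in when it is done.

```bash
mkdir -p pics; ls; cat > h.py <<'E'
from station import get_state, cams, arm, nets
import numpy as np, cv2
def pix(f,X):
    r,_=cv2.Rodrigues(np.array(f["R"])); return cv2.projectPoints(np.array(X,float).reshape(-1,1,3),r,np.array(f["t"],float),np.array(f["mtx"],float),np.array(f["D"],float))[0][:,0]
E
python3 - <<'E'
from h import *
s=get_state(); print({k:np.round(v,3).tolist() for k,v in s.items()})
ims=[]
for c in ["side","top","wrist"]:
    f=cams.grab_frame(c); ims.append(f["img"]); R=np.array(f["R"]);print(c,np.round(-R.T@f["t"],3),np.round(R[2],2))
    cv2.imwrite(f"pics/{c}0.png",f["img"][:,:,::-1])
    for l in ["canister","grip","welder","anvil","lever_pad","electrode_tip","trivet","trivet_used","canister_done","guard","cup","hammer","tube","rivet_jar","carton","wrench"]:
        print(' ',l,[(np.round(d["centre"],3).tolist(),round(d["confidence"],2),pix(f,d["centre"])[0].round().astype(int).tolist()) for d in nets.pinpoint(c,l)[:3]])
cv2.imwrite("pics/a.png",cv2.resize(np.hstack(ims[:2]),(800,300))[:,:,::-1])
E
```

```text
pics
{'t': 0.0, 'q': [1.586, 0.359, 0.011, -0.0, -1.224, -0.288], 'qd': [-0.0, 0.001, -0.001, 0.002, 0.001, -0.001], 'joint_efforts': [-0.0, -58.272, 29.305, 6.997, 0.007, -0.0], 'eef_pos': [0.182, 0.65, 0.226], 'ee_rot': [3.14, -0.0, -0.273], 'force': [0.634, -0.389, 0.027], 'moment': [-0.015, 0.046, -0.012], 'gripper_force': 0.0, 'width': 0.087}
side [ 0.124 -1.068  0.865] [ 0.33  0.8  -0.5 ]
  canister [([0.546, -0.134, 0.081], 0.97, [271, 252]), ([0.756, -0.359, 0.001], 0.81, [382, 312]), ([0.3, -0.198, -0.006], 0.67, [188, 315])]
  grip [([0.242, -0.138, 0.051], 0.91, [158, 288]), ([0.814, -0.406, 0.051], 0.85, [416, 304]), ([0.535, -0.051, 0.139], 0.79, [257, 218])]
  welder [([0.55, -0.132, -0.001], 0.9, [271, 275]), ([0.435, 0.21, -0.005], 0.44, [198, 219]), ([0.633, 0.161, 0.016], 0.28, [261, 210])]
  anvil [([0.554, -0.13, 0.011], 0.79, [272, 271]), ([0.303, 0.36, -0.002], 0.29, [148, 202])]
  lever_pad [([0.442, -0.135, 0.31], 0.64, [234, 183])]
  electrode_tip []
  trivet [([0.434, 0.212, -0.002], 0.57, [197, 218])]
  trivet_used [([0.783, 0.094, -0.0], 0.65, [311, 217]),
[... 1242 characters left out ...]
.548, -0.132, 0.258], 0.56, [290, 178])]
  cup [([0.355, -0.351, -0.0], 0.61, [346, 242])]
  hammer [([0.518, -0.394, 0.002], 0.87, [358, 195]), ([0.546, -0.133, 0.257], 0.57, [290, 179])]
  tube [([0.407, 0.033, 0.001], 0.63, [235, 228])]
  rivet_jar [([0.781, 0.088, 0.005], 0.58, [220, 121])]
  carton [([0.762, 0.214, -0.002], 0.87, [184, 126]), ([0.549, -0.133, 0.258], 0.64, [290, 178])]
  wrench [([0.299, 0.362, -0.0], 0.8, [140, 259])]
wrist [0.254 0.63  0.386] [-0.27  0.08 -0.96]
  canister []
  grip []
  welder []
  anvil []
  lever_pad []
  electrode_tip []
  trivet []
  trivet_used []
  canister_done []
  guard []
  cup []
  hammer []
  tube []
  rivet_jar []
  carton []
  wrench []
```

View pics/side0.png

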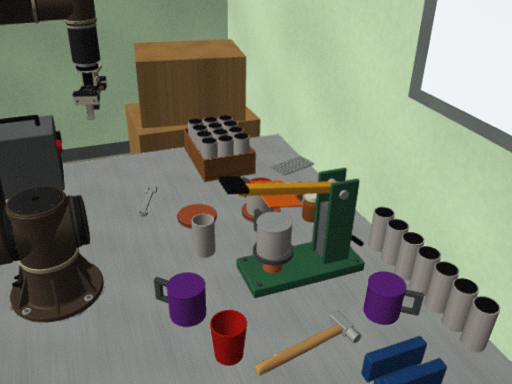

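View pics/top0.png

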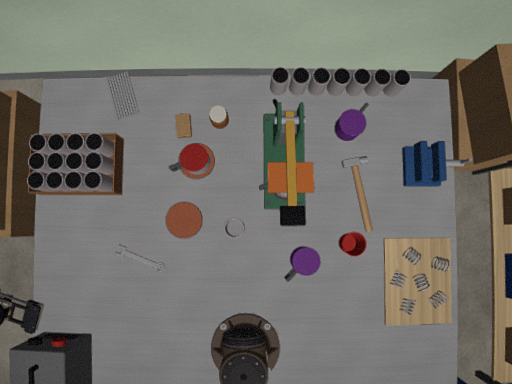

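The top and side views agree with the nets on these things:

| Thing | Side px | Top px | World position |
|---|---|---|---|
| Welder and bright canister | (272,235) | (285,182) | canister (0.55, -0.133, 0.083) |
| Handle (points to +y) | – | – | grip ≈ (0.536, -0.054, 0.140) |
| Pad | – | (293,215) | (0.443, -0.134, 0.313) |
| Free trivet | – | (184,220) | (0.434, 0.208) |
| Used trivet with red-lid canister | – | (195,160) | – |

There are three canister candidates: the bright one in the nest and the purple look-alikes at top px (305,260) and (350,125). Only the bright one fits the description.

I'll move to above the pad now.

```bash
python3 - <<'E'
from h import *
im=cv2.imread("pics/side0.png")[150:300,190:370]; cv2.imwrite("pics/crop.png",cv2.resize(im,None,fx=4,fy=4,interpolation=cv2.INTER_CUBIC))
E
python3 -m creep '{"translation":[[30,-15,25],[30,-15,25],[30,-15,25],[30,-15,25],[30,-15,25],[30,-15,25],[30,-15,25],[30,-15,25]],"spin":[0.03,0.03,0.03,0.03,0.03,0.03,0.03,0.03],"gripper":[0,0,0,0,0,0,0,0]}' 20
python3 -m creep '{"translation":[[1.5,-47.5,-4],[1.5,-47.5,-4],[1.5,-47.5,-4],[1.5,-47.5,-4],[1.5,-47.5,-4],[1.5,-47.5,-4],[1.5,-47.5,-4]],"spin":[0,0,0,0,0,0,0],"gripper":[0,0,0,0,0,0,0]}'
python3 -m creep '{"translation":[[1.5,-47.5,-4],[1.5,-47.5,-4],[1.5,-47.5,-4],[1.5,-47.5,-4],[1.5,-47.5,-4],[1.5,-47.5,-4],[1.5,-47.5,-4],[0,0,0]],"spin":[0,0,0,0,0,0,0,0],"gripper":[0,0,0,0,0,0,0,0]}'
```

```text
t: 3.35
eef_pos: [0.4229, 0.5291, 0.4279]
ee_rot: [-3.141, -0.0, -0.031]
force: [-0.3, 0.6, -0.4]
width: 0.0294
gripper_force: 0.0
t: 4.05
eef_pos: [0.4319, 0.1956, 0.3987]
ee_rot: [-3.141, -0.001, -0.032]
force: [2.0, -0.0, 0.8]
width: 0.0002
gripper_force: 0.0
t: 4.85
eef_pos: [0.4419, -0.1396, 0.3699]
ee_rot: [3.141, 0.001, -0.039]
force: [0.6, 0.0, -1.3]
width: 0.0003
gripper_force: 0.0
```

View pics/crop.png

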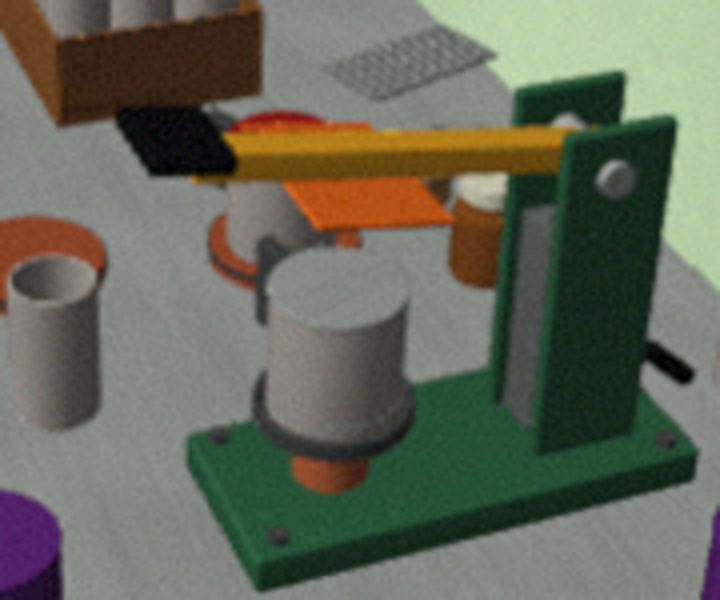

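The crop shows the bright, plain-lid canister in the dark nest, with its handle on the far (+y) side, the yellow lever up and the orange guard above it. I'll press now.

```bash
python3 -m creep '{"translation":[[0,3,-25],[0,2,-22],[0,0,-8],[0,0,-6],[0,0,-6],[0,0,-6],[0,0,0]],"spin":[0,0,0,0,0,0,0],"gripper":[0,0,0,0,0,0,0]}'
python3 -m creep '{"translation":[[0,0,-6],[0,0,-6],[0,0,-6],[0,0,0]],"spin":[0,0,0,0],"gripper":[0,0,0,0]}'
python3 -m creep '{"translation":[[0,0,-6],[0,0,-6],[0,0,0]],"spin":[0,0,0],"gripper":[0,0,0]}'
```

```text
t: 5.55
eef_pos: [0.4431, -0.1299, 0.2975]
ee_rot: [3.141, -0.0, -0.032]
force: [-1.2, 0.1, 4.0]
width: 0.0005
gripper_force: 1.5
t: 5.95
eef_pos: [0.4426, -0.13, 0.2788]
ee_rot: [3.141, 0.001, -0.033]
force: [-1.8, -0.3, 3.6]
width: 0.0003
gripper_force: 1.8
t: 6.25
eef_pos: [0.4427, -0.13, 0.2669]
ee_rot: [3.141, 0.001, -0.033]
force: [-2.6, -0.1, 3.7]
width: 0.0007
gripper_force: 2.0
```

```bash
python3 -m creep '{"translation":[[0,0,-6],[0,0,-6],[0,0,0]],"spin":[0,0,0],"gripper":[0,0,0]}'
python3 -m creep '{"translation":[[0,0,-6],[0,0,0],[0,0,0]],"spin":[0,0,0],"gripper":[0,0,0]}'
python3 -m creep '{"translation":[[0,0,-5],[0,0,0],[0,0,0]],"spin":[0,0,0],"gripper":[0,0,0]}'
```

```text
t: 6.55
eef_pos: [0.4428, -0.1301, 0.255]
ee_rot: [3.141, 0.0, -0.033]
force: [-2.5, -0.8, 5.5]
width: 0.0001
gripper_force: 2.2
t: 6.85
eef_pos: [0.4431, -0.1301, 0.2499]
ee_rot: [3.141, -0.0, -0.033]
force: [-2.2, -0.6, 3.8]
width: 0.0004
gripper_force: 2.3
t: 7.15
eef_pos: [0.4431, -0.13, 0.245]
ee_rot: [3.141, -0.001, -0.033]
force: [-2.0, -1.1, 5.0]
width: 0.0004
gripper_force: 2.3
```

```bash
for i in 1; do :; done
python3 -m creep '{"translation":[[0,0,-5],[0,0,0],[0,0,0]],"spin":[0,0,0],"gripper":[0,0,0]}'
python3 -m creep '{"translation":[[0,0,-5],[0,0,0],[0,0,0]],"spin":[0,0,0],"gripper":[0,0,0]}'
```

```text
t: 7.45
eef_pos: [0.4432, -0.13, 0.24]
ee_rot: [3.141, -0.001, -0.033]
force: [-1.2, -2.2, 4.1]
width: 0.0003
gripper_force: 2.4
t: 7.75
eef_pos: [0.4434, -0.1301, 0.2357]
ee_rot: [3.141, -0.001, -0.032]
force: [-3.0, -1.1, 10.2]
width: 0.0003
gripper_force: 4.9
```

```bash
python3 -m creep '{"translation":[[0,0,-5],[0,0,0],[0,0,0]],"spin":[0,0,0],"gripper":[0,0,0]}'
python3 -m creep '{"translation":[[0,0,-5],[0,0,0],[0,0,0]],"spin":[0,0,0],"gripper":[0,0,0]}'
```

```text
t: 8.05
eef_pos: [0.4436, -0.1301, 0.231]
ee_rot: [3.141, -0.002, -0.032]
force: [-2.9, -1.6, 13.1]
width: 0.0007
gripper_force: 6.3
t: 8.35
eef_pos: [0.4439, -0.1301, 0.2263]
ee_rot: [3.141, -0.003, -0.032]
force: [-3.2, -0.5, 14.0]
width: 0.0005
gripper_force: 7.2
```

```bash
python3 -m creep '{"translation":[[0,0,-2],[0,0,0],[0,0,0],[0,0,0],[0,0,0]],"spin":[0,0,0,0,0],"gripper":[0,0,0,0,0]}'
python3 -m creep '{"translation":[[0,0,0],[0,0,0],[0,0,0],[0,0,0],[0,0,0],[0,0,0],[0,0,0],[0,0,0]],"spin":[0,0,0,0,0,0,0,0],"gripper":[0,0,0,0,0,0,0,0]}'
python3 - <<'E'
from h import *
f=cams.grab_frame("side");cv2.imwrite("pics/press.png",cv2.resize(f["img"][150:300,190:370],None,fx=4,fy=4,interpolation=cv2.INTER_CUBIC)[:,:,::-1])
E
```

```text
t: 8.85
eef_pos: [0.444, -0.1301, 0.2245]
ee_rot: [3.141, -0.003, -0.032]
force: [-4.5, -0.6, 14.0]
width: 0.0008
gripper_force: 7.5
t: 9.65
eef_pos: [0.444, -0.1301, 0.2246]
ee_rot: [3.141, -0.003, -0.032]
force: [-3.7, 0.0, 15.0]
width: 0.0004
gripper_force: 7.5
```

View pics/press.png

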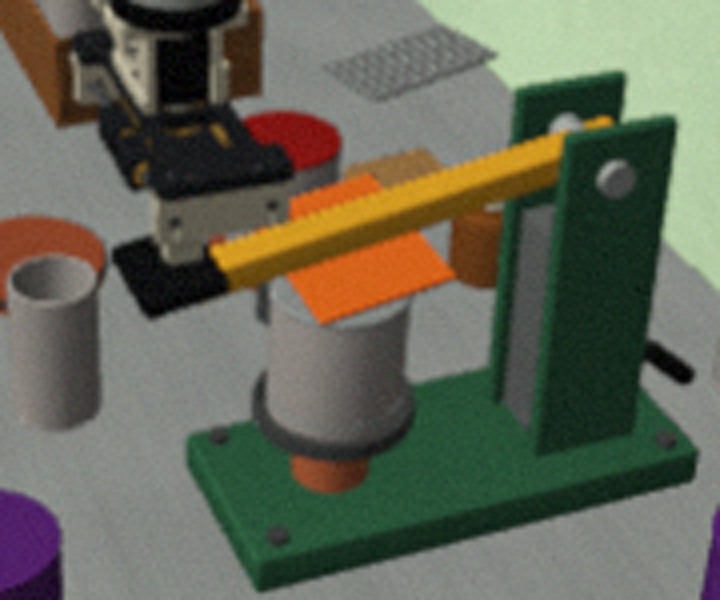

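The tip bears on the lid at 15 N and was held for 1.3 s. I'll release now and go high. The moves have no tilt command, so I'll see whether I can get a lean at the edge of reach.

```bash
python3 -m creep '{"translation":[[0,0,15],[0,0,15],[0,0,15],[0,0,20],[0,0,25],[0,0,30],[0,0,40],[0,0,40]],"spin":[0,0,0,0,0,0,0,0],"gripper":[0,0,0,0,0,0,0,0]}'
python3 -m creep '{"translation":[[10,20,40],[20,20,35],[30,20,30],[35,20,20],[40,20,10],[40,20,10],[40,20,0],[40,0,0]],"spin":[0,0,0,0,0,0,0,0],"gripper":[1,1,1,1,1,1,1,1]}'
python3 -m creep '{"translation":[[45,0,0],[45,0,0],[45,0,0],[0,0,0]],"spin":[0,0,0,0],"gripper":[1,1,1,1]}'
python3 -c "
from h import *;print(np.round(get_state()['q'],3))"
```

```text
t: 10.5
eef_pos: [0.4425, -0.1295, 0.4235]
ee_rot: [-3.141, 0.001, -0.032]
force: [1.1, -0.1, -0.7]
width: 0.0005
gripper_force: 0.0
t: 11.3
eef_pos: [0.6995, 0.0131, 0.5669]
ee_rot: [-3.14, 0.0, -0.029]
force: [0.6, -0.1, 1.8]
width: 0.0587
gripper_force: 0.0
t: 11.7
eef_pos: [0.8073, 0.0112, 0.5288]
ee_rot: [3.136, -0.017, -0.031]
force: [0.2, 0.6, -1.3]
width: 0.0864
gripper_force: 0.0
[ 0.258  0.693  1.245  0.011 -2.108  1.287]
```

```bash
python3 -m creep '{"translation":[[20,0,20],[20,0,20],[20,0,20],[0,0,0]],"spin":[0,0,0,0],"gripper":[1,1,1,1]}'
python3 -c "
from h import *;print(np.round(get_state()['q'],3))"
```

```text
t: 12.1
eef_pos: [0.8131, 0.0087, 0.5574]
ee_rot: [3.134, -0.093, -0.032]
force: [0.5, 0.4, 0.2]
width: 0.0877
gripper_force: 0.0
[ 0.265  0.667  1.252  0.039 -2.069  1.293]
```

```bash
python3 -m creep '{"translation":[[-20,0,-20],[-20,0,-20],[-20,0,-20],[0,0,0]],"spin":[0,0,0,0],"gripper":[1,1,1,1]}'
python3 -c "
from h import *;print(np.round(get_state()['q'],3))"
```

```text
t: 12.5
eef_pos: [0.7542, 0.0089, 0.4966]
ee_rot: [3.133, -0.083, -0.032]
force: [0.6, 1.6, 0.8]
width: 0.0876
gripper_force: 0.0
[ 0.286  0.432  0.698  0.034 -1.761  1.26 ]
```

Lean gained at the reach limit is kept, so I can ratchet it up.

```bash
python3 -m creep '{"translation":[[30,0,30],[30,0,30],[10,0,40],[10,0,40],[10,0,40],[10,0,40]],"spin":[0,0,0,0,0,0],"gripper":[1,1,1,1,1,1]}'
python3 -c "
from h import *;print(np.round(get_state()['q'],3))"
```

```text
t: 13.1
eef_pos: [0.774, 0.0083, 0.6329]
ee_rot: [3.125, -0.18, -0.032]
force: [-0.6, -0.1, 0.6]
width: 0.0877
gripper_force: 0.0
[ 0.298  0.578  1.252  0.084 -2.079  1.287]
```

```bash
python3 -m creep '{"translation":[[45,0,20],[45,0,20],[45,0,20],[45,0,20]],"spin":[0,0,0,0],"gripper":[1,1,1,1]}'
python3 -m creep '{"translation":[[30,0,40],[30,0,40],[30,0,40],[30,0,40]],"spin":[0,0,0,0],"gripper":[1,1,1,1]}'
python3 -c "
from h import *;print(np.round(get_state()['q'],3))"
```

```text
t: 13.5
eef_pos: [0.8587, 0.0072, 0.6109]
ee_rot: [3.113, -0.306, -0.028]
force: [0.1, -0.1, -0.0]
width: 0.0877
gripper_force: 0.0
t: 13.9
eef_pos: [0.8775, 0.0058, 0.6607]
ee_rot: [3.098, -0.445, -0.023]
force: [-0.6, 0.3, 0.0]
width: 0.0879
gripper_force: 0.0
[ 0.303  0.604  1.252  0.185 -1.802  1.316]
```

```bash
python3 -m creep '{"translation":[[30,0,40],[30,0,40],[30,0,40],[30,0,40]],"spin":[0,0,0,0],"gripper":[1,1,1,1]}'
python3 -m creep '{"translation":[[-40,0,-20],[-40,0,-20],[-40,0,-20],[-40,0,-20],[0,0,0]],"spin":[0,0,0,0,0],"gripper":[1,1,1,1,1]}'
python3 - <<'E'
from h import *
s=get_state();print(np.round(s['q'],3),s["ee_rot"])
from scipy.spatial.transform import Rotation as Ro
print(Ro.from_euler('xyz',s["ee_rot"]).as_matrix().round(3))
for c in ["side","top"]:
    f=cams.grab_frame(c)
    for l in ["canister","grip","anvil","trivet","guard"]:
        print(c,l,[(np.round(d["centre"],3).tolist(),round(d["confidence"],2)) for d in nets.pinpoint(c,l)[:3]])
E
```

```text
t: 14.3
eef_pos: [0.9034, 0.005, 0.7072]
ee_rot: [3.08, -0.587, -0.014]
force: [-0.3, -0.2, -0.6]
width: 0.0875
gripper_force: 0.0
t: 14.8
eef_pos: [0.7719, 0.005, 0.6438]
ee_rot: [3.078, -0.579, -0.013]
force: [0.7, 1.7, -0.2]
width: 0.0878
gripper_force: 0.0
[ 0.387  0.168  0.42   0.285 -1.314  1.151] [ 3.07762067 -0.57854048 -0.01315071]
[[ 0.837 -0.048  0.545]
 [-0.011 -0.997 -0.071]
 [ 0.547  0.054 -0.836]]
side canister [([0.298, -0.194, -0.003], 0.79), ([0.756, -0.357, 0.001], 0.77), ([0.549, -0.133, 0.082], 0.73)]
side grip [([0.536, -0.05, 0.14], 0.85), ([0.815, -0.402, 0.051], 0.78), ([0.242, -0.139, 0.05], 0.75)]
side anvil [([0.552, -0.132, 0.011], 0.67), ([0.522, -0.402, -0.001], 0.24)]
side trivet [([0.434, 0.214, -0.001], 0.56)]
side guard [([0.551, -0.136, 0.262], 0.9)]
top canister [([0.302, -0.199, -0.002], 0.65), ([0.757, -0.356, 0.003], 0.58)]
top grip [([0.816, -0.412, 0.05], 0.79), ([0.246, -0.135, 0.055], 0.67)]
top anvil [([0.628, 0.162, 0.017], 0.53), ([0.551, -0.135, 0.008], 0.48)]
top trivet [([0.436, 0.206, -0.002], 0.65)]
top guard []
```

Lean is now 33°, and the closing axis is nearly level. Next I'll spin it so it leans to +y across the handle.

```bash
python3 -m creep '{"translation":[[-25,0,-15],[-25,0,-15],[-25,0,-15],[-25,0,-15],[-25,0,-15],[-25,0,-15],[-25,0,-15],[-25,0,-15]],"spin":[-0.145,-0.145,-0.145,-0.145,-0.145,-0.145,-0.145,-0.145],"gripper":[1,1,1,1,1,1,1,1]}'
python3 -m creep '{"translation":[[0,0,-15],[0,0,0],[0,0,0]],"spin":[-0.145,0,0],"gripper":[1,1,1]}'
python3 - <<'E'
from h import *
s=get_state();print(np.round(s['q'],3),s["ee_rot"])
from scipy.spatial.transform import Rotation as Ro
R=Ro.from_euler('xyz',s["ee_rot"]).as_matrix();print(R.round(3))
g=np.array([.5355,-.053,.139]); T=g+.019*R[:,2];P=T-.11*R[:,2]; print("T",T,"P",P,"d",(P-s["eef_pos"])*1e3,"yang",np.degrees(np.arctan(R[1,1]/R[0,1])))
E
```

```text
t: 16.2
eef_pos: [0.5769, 0.0065, 0.5263]
ee_rot: [3.079, -0.584, -1.18]
force: [-0.5, 0.5, -1.1]
width: 0.0878
gripper_force: 0.0
t: 16.5
eef_pos: [0.5787, 0.0064, 0.5113]
ee_rot: [3.078, -0.584, -1.317]
force: [-0.7, 0.2, 0.9]
width: 0.0877
gripper_force: 0.0
[ 0.659  0.157  0.028  0.509 -1.738 -0.414] [ 3.07759874 -0.58362989 -1.31706682]
[[ 0.209 -0.975  0.076]
 [-0.808 -0.216 -0.548]
 [ 0.551  0.053 -0.833]]
T [ 0.53694662 -0.06341911  0.12317756] P [ 0.52857144 -0.00309796  0.21478114] d [ -50.12495865   -9.53046829 -296.52253211] yang 12.515213971871928
```

```bash
python3 -m creep '{"translation":[[-8,0,-42],[-8,0,-42],[-8,-2,-42],[-8,-2,-42],[-8,-2,-42],[-6,-2,-42],[-4,-2,-42],[0,0,0]],"spin":[-0.04,0,0,0,0,0,0,0],"gripper":[1,1,1,1,1,1,1,1]}'
python3 - <<'E'
from h import *
from scipy.spatial.transform import Rotation as Ro
fs=[]
for c in ["wrist","side"]:
    f=cams.grab_frame(c);fs.append(f)
    for l in ["canister","grip","lever","guard"]:
        print(c,l,[(np.round(d["centre"],3).tolist(),round(d["confidence"],2)) for d in nets.pinpoint(c,l)[:3]])
s=get_state();R=Ro.from_euler('xyz',s["ee_rot"]).as_matrix();print(np.round(s['q'],3),s["eef_pos"],R.round(3))
cv2.imwrite("pics/w1.png",fs[0]["img"][:,:,::-1])
cv2.imwrite("pics/s1.png",cv2.resize(fs[1]["img"][100:300,150:390],None,fx=3,fy=3)[:,:,::-1])
E
```

```text
t: 17.3
eef_pos: [0.5255, -0.0055, 0.2148]
ee_rot: [3.072, -0.585, -1.355]
force: [0.5, -0.4, 0.5]
width: 0.0875
gripper_force: 0.0
wrist canister [([0.551, -0.135, 0.088], 0.87), ([0.297, -0.201, 0.001], 0.58), ([0.752, -0.359, -0.002], 0.57)]
wrist grip [([0.533, -0.054, 0.139], 0.66)]Traceback (most recent call last):
  File "<stdin>", line 7, in <module>
ValueError: it knows: anvil, canister, canister_done, carton, cup, electrode_tip, grip, guard, hammer, lever_pad, rivet_jar, trivet, trivet_used, tube, welder, wrench
```

```bash
python3 - <<'E'
from h import *
from scipy.spatial.transform import Rotation as Ro
fs=[cams.grab_frame("wrist")]
for l in ["grip","guard","lever_pad"]:
        print(l,[(np.round(d["centre"],3).tolist(),round(d["confidence"],2)) for d in nets.pinpoint("wrist",l)[:3]])
s=get_state();R=Ro.from_euler('xyz',s["ee_rot"]).as_matrix();print(np.round(s['q'],3),R.round(3))
g=np.array([.535,-.053,.139]);T=g+.019*R[:,2];P=T-.05*R[:,2];print("T",T,"toP",(P-s["eef_pos"])*1e3,"toT",(T-s["eef_pos"])*1e3)
p=pix(fs[0],[g,[.535,-.053,.168]]);print(p)
im=fs[0]["img"].copy();[cv2.circle(im,tuple(map(int,q)),3,(255,0,0),-1) for q in p]
cv2.imwrite("pics/w1.png",im[:,:,::-1])
E
```

```text
grip [([0.532, -0.056, 0.139], 0.65)]
guard []
lever_pad []
[ 0.693  0.203 -0.562  0.512 -1.207 -0.786] [[ 0.174 -0.983  0.056]
 [-0.817 -0.176 -0.549]
 [ 0.549  0.049 -0.834]]
T [ 0.53607028 -0.06342674  0.12315268] toP [  4.37157526 -32.77098452 -54.5212681 ] toT [  7.18809866 -60.20978177 -96.22474039]
[[250.16020996 194.36202018]
 [251.89448742 183.43886012]]
```

View pics/w1.png

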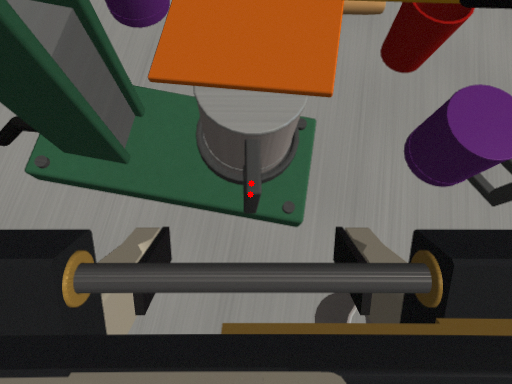

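The wrist view shows the handle bar at px (252,180), squarely between the fingers (x≈150 and 355), with the guard at the top clear of them. I'll advance and grip.

```bash
python3 -m creep '{"translation":[[2,-16,-26],[2,-16,-26],[1,-12,-20],[1,-10,-15],[0,-6,-9],[0,0,0]],"spin":[0,0,0,0,0,0],"gripper":[1,1,1,1,1,1]}'
python3 -m creep '{"translation":[[0,0,0],[0,0,0],[0,0,0],[0,0,0],[0,0,0],[0,0,0],[0,0,0],[0,0,0]],"spin":[0,0,0,0,0,0,0,0],"gripper":[0.1,0.1,0.1,0.05,0.05,0,0,0]}' 20
python3 -m creep '{"translation":[[0,0,0],[0,0,0],[0,0,0],[0,0,0]],"spin":[0,0,0,0],"gripper":[0,0,0,0]}' 60
python3 - <<'E'
from h import *
f=cams.grab_frame("side")
cv2.imwrite("pics/s1.png",cv2.resize(f["img"][100:300,150:390],None,fx=3,fy=3)[:,:,::-1])
E
```

```text
t: 18.25
eef_pos: [0.5336, -0.0646, 0.1215]
ee_rot: [3.078, -0.584, -1.36]
force: [0.4, -0.7, -0.1]
width: 0.0878
gripper_force: 0.0
t: 19.05
eef_pos: [0.5339, -0.0639, 0.1217]
ee_rot: [3.079, -0.583, -1.36]
force: [-0.5, 0.1, -0.3]
width: 0.029
gripper_force: 0.0
t: 19.45
eef_pos: [0.5354, -0.0629, 0.1225]
ee_rot: [3.082, -0.583, -1.36]
force: [4.2, 1.7, 3.7]
width: 0.0117
gripper_force: 59.8
```

View pics/s1.png

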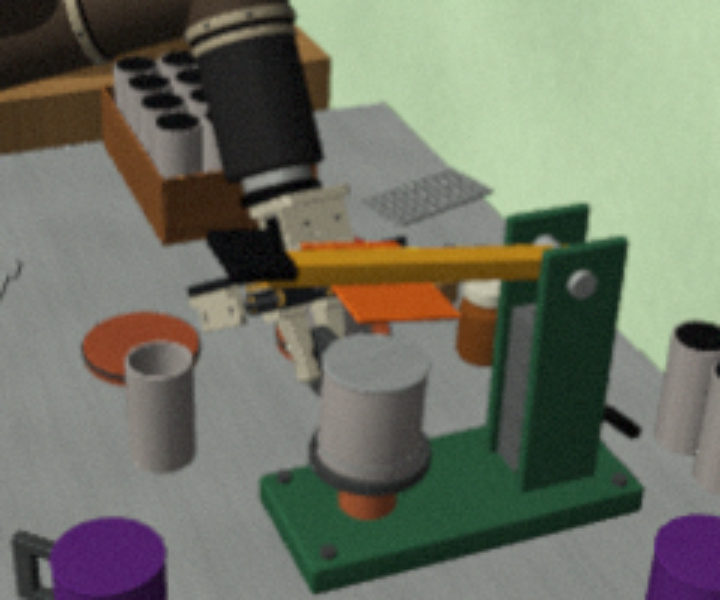

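The gripper holds the bar (11.7 mm, 60 N) and the lever is still up. Lifting gently.

```bash
python3 -m creep '{"translation":[[0,0,3],[0,0,4],[0,0,5],[0,0,5],[0,0,4],[0,0,2],[0,0,0]],"spin":[0,0,0,0,0,0,0],"gripper":[0,0,0,0,0,0,0]}'
python3 - <<'E'
from h import *
f=cams.grab_frame("side")
for l in ["canister","grip"]: print([(np.round(d["centre"],3).tolist(),round(d["confidence"],2)) for d in nets.pinpoint("side",l)[:3]])
s=get_state();print(np.round(s["force"],1),np.round(s["moment"],2),np.round(s["q"],2))
cv2.imwrite("pics/s2.png",cv2.resize(f["img"][150:300,190:370],None,fx=4,fy=4)[:,:,::-1])
E
```

```text
t: 20.2
eef_pos: [0.5338, -0.0639, 0.1449]
ee_rot: [3.079, -0.583, -1.36]
force: [-0.5, 0.6, -3.2]
width: 0.0119
gripper_force: 60.0
[([0.299, -0.197, -0.001], 0.88), ([0.542, -0.137, 0.104], 0.81), ([0.754, -0.358, 0.003], 0.55)]
[([0.532, -0.049, 0.163], 0.97), ([0.816, -0.403, 0.054], 0.96), ([0.241, -0.138, 0.051], 0.83)]
[ 0.3 -0.8 -5.3] [3.11 0.25 0.01] [ 0.57  0.26 -0.71  0.63 -0.99 -0.83]
```

View pics/s2.png

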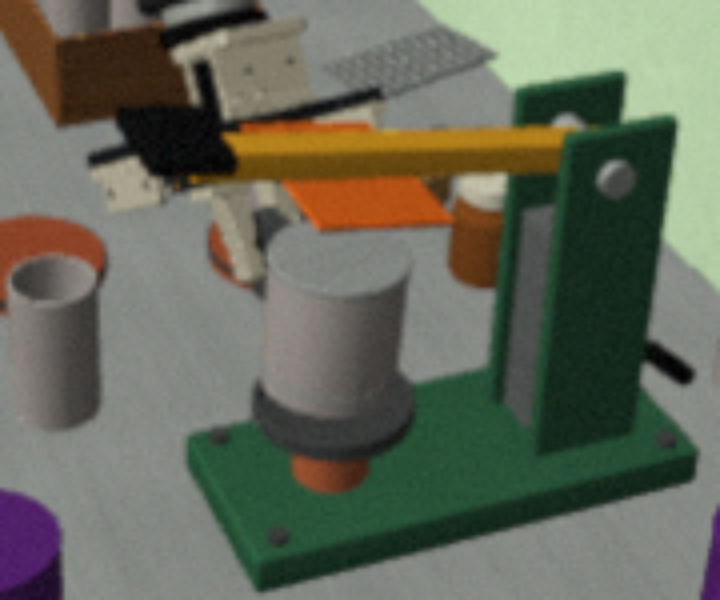

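The canister is 21 mm up, nearly upright, and the lever is up. Now I'll slide it outward under the guard, raise it, and carry it to the trivet.

```bash
python3 -m creep '{"translation":[[0,4,2],[0,10,1],[0,16,0],[0,18,0],[0,18,0],[0,18,0],[0,18,2],[0,18,10]],"spin":[0,0,0,0,0,0,0,0],"gripper":[0,0,0,0,0,0,0,0]}'
python3 -m creep '{"translation":[[-5,10,15],[-10,15,20],[-15,20,15],[-18,25,8],[-18,28,0],[-18,28,0],[-14,22,0],[-10,14,0]],"spin":[0,0,0,0,0,0,0,0],"gripper":[0,0,0,0,0,0,0,0]}'
python3 -m creep '{"translation":[[-5,30,0],[-3,20,0],[0,10,0],[0,0,0],[0,0,0]],"spin":[0,0,0,0,0],"gripper":[0,0,0,0,0]}'
python3 - <<'E'
from h import *
for c in ["side","top"]:
  f=cams.grab_frame(c)
  for l in ["canister","grip","trivet"]: print(c,l,[(np.round(d["centre"],3).tolist(),round(d["confidence"],2)) for d in nets.pinpoint(c,l)[:4]])
  if c=="side": cv2.imwrite("pics/s3.png",cv2.resize(f["img"][100:300,120:360],None,fx=3,fy=3)[:,:,::-1])
s=get_state();print(np.round(s["force"],1),np.round(s["moment"],2),np.round(s["q"],2),s["eef_pos"])
E
```

```text
t: 21.15
eef_pos: [0.5333, 0.0577, 0.1591]
ee_rot: [3.077, -0.584, -1.358]
force: [0.1, 0.8, -3.9]
width: 0.0114
gripper_force: 60.0
t: 21.95
eef_pos: [0.4248, 0.2209, 0.2178]
ee_rot: [3.079, -0.582, -1.358]
force: [-0.1, -0.3, -3.9]
width: 0.0116
gripper_force: 60.0
t: 22.45
eef_pos: [0.4177, 0.2777, 0.2175]
ee_rot: [3.078, -0.584, -1.36]
force: [-0.1, -0.5, -4.0]
width: 0.0119
gripper_force: 60.0
side canister [([0.301, -0.196, -0.002], 0.9), ([0.426, 0.21, 0.178], 0.77), ([0.419, 0.291, 0.235], 0.68), ([0.754, -0.356, 0.002], 0.58)]
side grip [([0.24, -0.137, 0.052], 0.98), ([0.815, -0.406, 0.054], 0.77), ([0.419, 0.292, 0.236], 0.67)]
side trivet [([0.432, 0.211, -0.002], 0.75)]
top canister [([0.433, 0.209, 0.184], 0.88), ([0.299, -0.199, -0.001], 0.79), ([0.758, -0.355, -0.002], 0.58), ([0.552, -0.136, 0.008], 0.58)]
top grip [([0.816, -0.409, 0.052], 0.87), ([0.414, 0.283, 0.238], 0.86), ([0.246, -0.137, 0.058], 0.62)]
top trivet [([0.438, 0.206, -0.003], 0.9), ([0.76, 0.213, 0.0], 0.7)]
[-1.2 -0.2 -5.3] [3.09 0.35 0.03] [ 1.18  0.33 -0.3   0.26 -1.47 -1.09] [0.41797652 0.27778513 0.21786713]
```

View pics/s3.png

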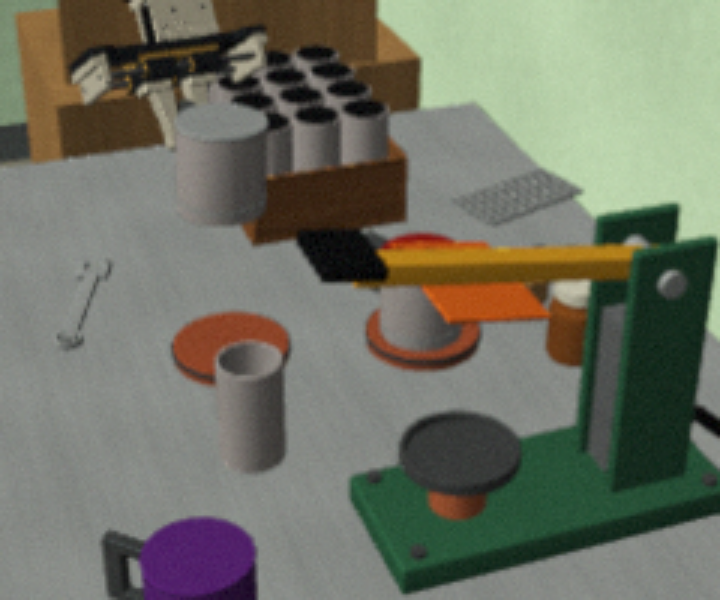

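The canister hangs upright over the free trivet, about 5 mm off in x, and the lever is up. Lowering.

```bash
python3 -m creep '{"translation":[[2,0,-15],[2,0,-25],[0,0,-28],[0,0,-28],[0,0,-25],[0,0,-15],[0,0,-8],[0,0,0]],"spin":[0,0,0,0,0,0,0,0],"gripper":[0,0,0,0,0,0,0,0]}'
python3 -m creep '{"translation":[[0,0,-3],[0,0,-3],[0,0,0]],"spin":[0,0,0],"gripper":[0,0,0]}'
python3 -m creep '{"translation":[[0,0,-2],[0,0,0],[0,0,0]],"spin":[0,0,0],"gripper":[0,0,0]}'
```

```text
t: 23.65
eef_pos: [0.4218, 0.2777, 0.0732]
ee_rot: [3.078, -0.584, -1.359]
force: [0.0, -0.5, -3.9]
width: 0.0116
gripper_force: 60.0
t: 23.95
eef_pos: [0.4219, 0.2783, 0.0679]
ee_rot: [3.08, -0.582, -1.36]
force: [-0.2, 0.3, -4.9]
width: 0.0119
gripper_force: 60.0
t: 24.25
eef_pos: [0.4219, 0.2782, 0.0658]
ee_rot: [3.079, -0.583, -1.36]
force: [0.5, -0.3, -5.2]
width: 0.0118
gripper_force: 60.0
```

```bash
python3 -m creep '{"translation":[[0,0,-2],[0,0,-2],[0,0,0]],"spin":[0,0,0],"gripper":[0,0,0]}'
python3 -m creep '{"translation":[[0,0,-2],[0,0,0],[0,0,0]],"spin":[0,0,0],"gripper":[0,0,0]}'
```

```text
t: 24.55
eef_pos: [0.4218, 0.2779, 0.0614]
ee_rot: [3.079, -0.583, -1.36]
force: [-0.5, -0.3, -3.8]
width: 0.0116
gripper_force: 60.0
t: 24.85
eef_pos: [0.4219, 0.2781, 0.0596]
ee_rot: [3.079, -0.583, -1.36]
force: [0.0, -0.1, -4.5]
width: 0.0117
gripper_force: 60.0
```

```bash
python3 -m creep '{"translation":[[0,0,-2],[0,0,0],[0,0,0]],"spin":[0,0,0],"gripper":[0,0,0]}'
python3 -m creep '{"translation":[[0,0,-2],[0,0,0],[0,0,0]],"spin":[0,0,0],"gripper":[0,0,0]}'
```

```text
t: 25.15
eef_pos: [0.4219, 0.2781, 0.0577]
ee_rot: [3.079, -0.583, -1.36]
force: [0.4, -0.4, -5.8]
width: 0.0117
gripper_force: 60.0
t: 25.45
eef_pos: [0.4219, 0.2781, 0.0556]
ee_rot: [3.079, -0.583, -1.36]
force: [-0.6, 0.3, -4.3]
width: 0.0119
gripper_force: 60.0
```

```bash
python3 -m creep '{"translation":[[0,0,-1.5],[0,0,0],[0,0,0]],"spin":[0,0,0],"gripper":[0,0,0]}'
python3 -m creep '{"translation":[[0,0,-1.5],[0,0,0],[0,0,0]],"spin":[0,0,0],"gripper":[0,0,0]}'
```

```text
t: 25.75
eef_pos: [0.422, 0.2784, 0.0548]
ee_rot: [3.08, -0.583, -1.36]
force: [-1.7, 2.7, 4.1]
width: 0.0118
gripper_force: 60.0
t: 26.05
eef_pos: [0.4222, 0.2787, 0.0543]
ee_rot: [3.081, -0.584, -1.36]
force: [-6.8, 3.5, 12.5]
width: 0.0116
gripper_force: 59.9
```

It has touched down. I'll ease off, slacken the grip so it settles flat, then open.

```bash
python3 -m creep '{"translation":[[0,0,1],[0,0,0],[0,0,0]],"spin":[0,0,0],"gripper":[0,0,0]}'
python3 -m creep '{"translation":[[0,0,0],[0,0,0],[0,0,0],[0,0,0]],"spin":[0,0,0,0],"gripper":[0,0,0,0]}' 6
python3 -m creep '{"translation":[[0,0,0],[0,0,0],[0,0,0],[0,0,0],[0,0,0],[0,0,0],[0,0,0],[0,0,0]],"spin":[0,0,0,0,0,0,0,0],"gripper":[0.2,0.25,0.3,0.5,0.7,0.9,1,1]}'
python3 - <<'E'
from h import *
for c in ["side","top"]:
  f=cams.grab_frame(c)
  for l in ["canister","grip","trivet"]: print(c,l,[(np.round(d["centre"],3).tolist(),round(d["confidence"],2)) for d in nets.pinpoint(c,l)[:4]])
  if c=="side": cv2.imwrite("pics/s4.png",cv2.resize(f["img"][120:280,120:312],None,fx=4,fy=4)[:,:,::-1][:600])
E
```

```text
t: 26.35
eef_pos: [0.4221, 0.2784, 0.0546]
ee_rot: [3.08, -0.583, -1.36]
force: [-4.4, 2.7, 7.5]
width: 0.012
gripper_force: 59.9
t: 26.75
eef_pos: [0.4221, 0.2787, 0.0539]
ee_rot: [3.08, -0.582, -1.36]
force: [-2.7, 4.6, 4.7]
width: 0.0124
gripper_force: 6.0
t: 27.55
eef_pos: [0.4219, 0.2781, 0.0537]
ee_rot: [3.079, -0.583, -1.36]
force: [0.7, 0.3, -0.1]
width: 0.0605
gripper_force: 0.0
side canister [([0.299, -0.195, -0.004], 0.75), ([0.43, 0.212, 0.015], 0.69), ([0.784, 0.091, 0.001], 0.65), ([0.355, -0.352, 0.004], 0.37)]
side grip [([0.817, -0.403, 0.053], 0.92), ([0.242, -0.138, 0.052], 0.85), ([0.423, 0.29, 0.069], 0.57)]
side trivet [([0.433, 0.209, -0.0], 0.77)]
top canister [([0.758, -0.355, 0.001], 0.94), ([0.44, 0.21, 0.015], 0.69), ([0.302, -0.196, -0.0], 0.62), ([0.552, -0.133, 0.003], 0.21)]
top grip [([0.815, -0.413, 0.051], 0.86), ([0.635, 0.171, -0.001], 0.7), ([0.416, 0.288, 0.07], 0.6), ([0.52, -0.396, -0.001], 0.5)]
top trivet []
```

View pics/s4.png

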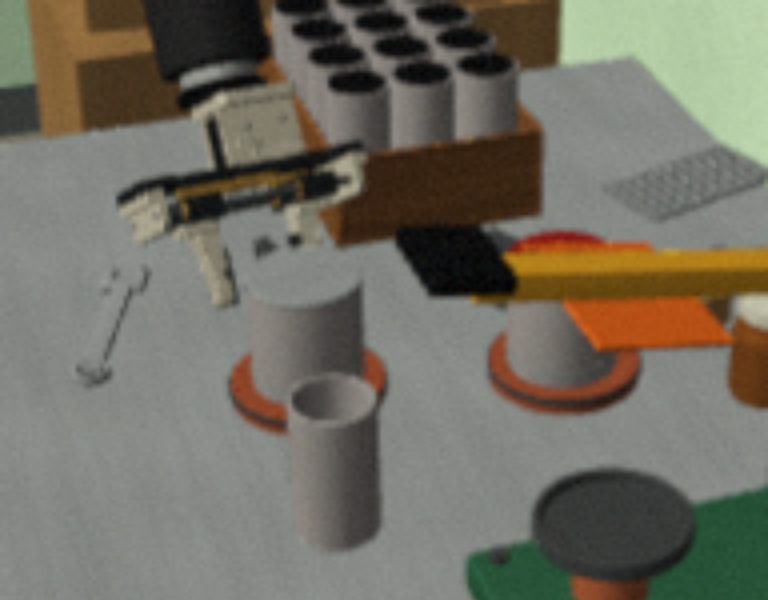

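The canister stands flat and centred on the trivet: axis ≈ (0.435, 0.211) against the disc's (0.434, 0.209), foot ≈ 0.015. The fingers are open. I'll back out along the tool axis and then check.

```bash
python3 -m creep '{"translation":[[0,0,0],[0,0,0],[0,0,0],[0,8,12],[0,12,18],[0,16,25],[0,16,25],[0,16,25]],"spin":[0,0,0,0,0,0,0,0],"gripper":[1,1,1,1,1,1,1,1]}'
python3 -m creep '{"translation":[[0,15,30],[0,15,30],[0,0,30],[0,0,0],[0,0,0],[0,0,0]],"spin":[0,0,0,0,0,0],"gripper":[1,1,1,1,1,1]}'
python3 - <<'E'
from h import *
for c in ["side","top"]:
  f=cams.grab_frame(c)
  for l in ["canister","grip","trivet","lever_pad","canister_done","tube"]: print(c,l,[(np.round(d["centre"],3).tolist(),round(d["confidence"],2)) for d in nets.pinpoint(c,l)[:4]])
E
```

```text
t: 28.75
eef_pos: [0.4218, 0.3466, 0.1597]
ee_rot: [3.079, -0.583, -1.36]
force: [-0.2, 0.3, -0.4]
width: 0.0878
gripper_force: 0.0
t: 29.35
eef_pos: [0.4216, 0.3755, 0.2479]
ee_rot: [3.078, -0.584, -1.359]
force: [0.1, 0.9, 0.1]
width: 0.0876
gripper_force: 0.0
side canister [([0.299, -0.199, 0.0], 0.73), ([0.756, -0.362, 0.003], 0.63), ([0.429, 0.208, 0.018], 0.56), ([0.442, -0.137, 0.307], 0.39)]
side grip [([0.422, 0.291, 0.073], 0.72), ([0.816, -0.404, 0.054], 0.69), ([0.241, -0.138, 0.055], 0.66), ([0.352, -0.353, -0.003], 0.38)]
side trivet [([0.432, 0.211, -0.003], 0.71)]
side lever_pad [([0.442, -0.134, 0.31], 0.59)]
side canister_done [([0.782, 0.096, -0.002], 0.46)]
side tube [([0.409, 0.037, -0.004], 0.89)]
top canister [([0.301, -0.197, 0.0], 0.87), ([0.758, -0.358, -0.002], 0.68), ([0.552, -0.134, 0.006], 0.67), ([0.435, 0.207, 0.018], 0.55)]
top grip [([0.42, 0.287, 0.071], 0.76), ([0.817, -0.413, 0.05], 0.73), ([0.249, -0.135, 0.055], 0.6)]
top trivet [([0.436, 0.205, -0.002], 0.55)]
top lever_pad [([0.442, -0.133, 0.314], 0.57)]
top canister_done [([0.629, 0.165, 0.019], 0.9)]
top tube [([0.408, 0.035, 0.0], 0.51)]
```

All in place: canister on the trivet, lever up, nothing else moved. I'll hand it in.

```bash
python3 -c "
from h import *;print(arm.job_done())"
```

```text
the job is handed in; nothing more can be done
None
```

I tacked the lid, let the lever come back fully up, and set the canister down upright on the free trivet, within about 4 mm of its centre by the camera measurements; I've handed the job in, but no verdict came back.

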